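# Slide a solder stencil off its fixture and lay it on the rest

## Robot

A 6-joint arm with a two-finger parallel gripper is mounted at the origin on a cart in front of the work surface, level with it; the furniture and walls round the work are solid. World frame = base frame: x ahead of the robot, y to its left, z up, the work surface at z = 0. Lengths are in m, angles in rad, forces in N, time in s.
With the tool pointing down it reaches from about 0.325 to 0.775 m from the base axis. Payload 5.5 kg.
Tool frame: the origin (TCP) lies between the finger pads; the fingertips stand nose_length ahead of it and the grasp point (between the pads) lies 11 mm behind it (nose_length is the distance from the TCP to the fingertips, in m); z points along the fingers, y is the line along which they close (so a half turn about z gives the same grasp; the last joint's range is limited). The gripper opens to 85 mm and grips with 20 to 120 N. Pads are 22 mm wide; open, the fingers measure 114 mm over their backs; the gripper's body (76 mm by 85 mm) begins 54 mm behind the grasp point. The pads swing forward as they close: fully open they stand 13 mm farther back than shut.
Start: joints at [1.163, 0.091, 1.231, -0, 1.82, -0.057], TCP at [0.206, 0.563, 0.239] pointing down, gripper open.
Joint ranges: [-2.87, 2.87], [-0.86, 2.18], [0.17, 2.46], [-1.51, 4.65], [0.06, 2.69], [-2.65, 2.65]. Speed limits (rad/s): [2.57, 2.57, 3.01, 3.14, 3.14, 3.14].

## Interface

Orientations are given as a unit quaternion [w, x, y, z].
In Python, from rig import * gives the robot as it stands. The module is installed in compiled form; this text tells all that it offers. Calls block until the motion is done:
- move_to(position, orientation): joint-space move of the TCP to a pose.
- move_straight(position, orientation=None, feed=0.15): straight line of the TCP; orientation=None keeps the orientation; feed is the mean speed in m/s.
- set_joints(angles): joint-space move.
- set_gripper(opening, force=None): finger opening in m; force is the grip in N (None keeps the last); returns when the fingers have stopped.
- hold(seconds).
- ik(position, orientation): joint angles nearest the present ones, or None.
- get_state(): the state.
- grab_frame(name): name is "scene" or "top" or "wrist"; returns a dict with "pixels" (480x640x3 uint8, red, green, blue), "depth" (480x640 float32, m along the optical axis (not along the pixel's ray), 0 where there is no reading), "mtx" (3x3 intrinsics, pixels), "xyz" and "attitude" of the camera in the world. Camera axes: x right, y down, z forward; pixel columns grow to the right and rows downward; lengths in m; the calibration is good to about 2 mm. The wrist camera is an equidistant fisheye: a pixel r from the principal point sees the ray r / f radians off the axis. A picture is of the moment at which its call begins.
A pose or a line that the arm cannot do raises MotionError and nothing moves.
- sign_off(): hands the job in; it is judged then, once.
The state is a dict: "time": time; "joints": joint angles; "dq": joint speeds; "tau": joint torques, N m; "tool_pos": TCP position; "tool_rot": TCP orientation; "wrist_force": force on the tool from outside, world axes, zero at the start; "moment": the same for the moment, N m; "width": finger opening in m; "grip_force": force on a finger pad.
Only numpy, scipy, OpenCV 4.12 (cv2) and the standard library are available. Lean on these libraries where they do the work, as an engineer would, in place of code of your own. Each camera call takes 0.05 s, during which the arm holds its last target. There are 200 camera calls.

## Task

Free the thin steel stencil: first turn the wing knob on the fixture a quarter turn anticlockwise (seen from above) to swing its keeper arm clear, then slide the stencil flat along the fixture until it sticks out well past the fixture's open front edge, far enough to be pinched but not so far that it tips. Pinch it there, lift it off and lay it flat, centred and square across the two ribs of the rest, and let go; go gently round the fixture's upright side plate and leave the jar, the spool and the tin where they stand.

Things in the scene. Friction and masses are not known exactly. Their poses are not given: they have to be found in the camera images.
- stencil: flat steel plate, 100 mm long (its x), 52 wide (y), 3 thick, about 90 g, slides easily on the bed (friction about 0.25), small dark apertures on top; origin at the centre of its underside, z up. At the start it lies on the bed, length along the fixture's x, centre 16 to 30 mm to +x of the fixture's origin, between rails 6 mm high that leave 2 mm beside its long edges, too little to grip
- fixture: fixed grey metal fixture; origin on the bench under the middle of its bed, x pointing away from the open front. Bed 180 mm long (x -90 to 90 mm), 76 wide, top 32 and underside 22 mm above the bench, jutting 40 mm past its foot at the front. Rails 4 mm thick from x = -22 to 90 mm, inner faces at y = +-28 mm. No stop at front or rear. A 6 mm base plate on its right (-y) carries the knob
- front_edge (a point): middle of the bed's front edge, on the bed's top surface (32 mm above the bench), at x = -90 mm of the fixture; axes as the fixture's. The space before and below it is open down to the bench
- keeper (a joint): angle of wing knob and keeper arm, rad: 0 = arm across the bed (along the fixture's +y), blocking the stencil's front end; grows anticlockwise seen from above; 1.57 = arm clear, pointing to the front beside the bed; stop at 1.65. Rubbing torque 0.12 N m, stays where left. Arm 44 mm long, 9 wide, its top 5 mm above the bed
- wings (a point): centre of the black wings, on the knob's axis (x = -44, y = -52 mm of the fixture), 62 mm above the bench. One straight bar 56 mm long, 7 thick, 22 high (51 to 73 mm above the bench) on a 14 mm stem. This frame turns with the knob; at keeper = 0 its x is the fixture's x; the bar lies 45 degrees clockwise (from above) of it. Turning, the bar's ends pass 9 mm from the side plate
- rest: fixed rest: base 56 x 84 x 6 mm with two grey upright ribs, each 6 mm thick (x), 76 long (y), tops 34 mm above the bench, centred at x = +-19 mm; origin at the centre of its underside. The stencil shall lie across both ribs, its length along the rest's x (either way round), overhanging 28 mm at each end
- rest_top (a point): middle of the rest at the height of the ribs' tops (34 mm above the bench)
- white_jar: white capped jar, 34 mm in diameter, 43 mm high, loose, near the front left of the fixture; origin at the centre of its underside
- solder_spool: spool of solder wire standing on its flange, 51 mm in diameter, 34 mm high, loose, behind the rest; origin at the centre of its underside
- wool_tin: open tin with wool, 63 mm in diameter, 28 mm high, loose, in front of the rest; origin at the centre of its underside
- side_plate: upright sheet-metal plate fixed to the fixture beside the knob, 70 mm long (fixture's x), 4 mm thick, 58 mm high, top 64 mm above the bench; origin at the foot of its inner face (towards the knob), 6 mm above the bench, middle of its length; that face is 37 mm from the knob's axis. Axes as the fixture's

How it is judged:
By the outcome, as a careful person would: the job done as asked, in the order asked, and still so for the second after the job is handed in, with the robot touching nothing.
It also fails if it takes over 67 s, if anything falls off the work surface, if the arm or the gripper's body presses on something with over 40 N, if the wrist force passes 120 N, or if a joint passes its speed limit or range.

## Working session

There is one attempt and no reset: what is moved stays moved. The work goes in short steps, each a Python script; the robot and the scene stay as the last script left them, time stands still between calls to the robot, and variables do not carry over. Pictures are saved under pics/ and viewed, at most 11 in all, crops included, and the job is handed in when it is done.

```bash
mkdir -p pics
python3 - <<'E'
from rig import *
import cv2,numpy as np
for n in("top","scene"):
    f=grab_frame(n);cv2.imwrite(f"pics/{n}0.png",f["pixels"][:,:,::-1]);np.savez(f"{n}0.npz",**f)
    print(n,f["mtx"].tolist(),f["xyz"],f["attitude"],(f["depth"]>0).mean())
s=get_state();print(s)
try: print(nose_length)
except Exception as e: print(e)
E
```

```text
top [[618.6331302714015, 0.0, 325.14481517809963], [0.0, 618.6331302714015, 243.07853305393118], [0.0, 0.0, 1.0]] [ 0.46172631 -0.04321788  1.2385395 ] [-0.01679737  0.71643774 -0.69720653  0.01838118] 0.99591796875
scene [[438.5389242496896, 0.0, 318.18608332349845], [0.0, 438.5389242496896, 241.5951540343047], [0.0, 0.0, 1.0]] [-0.07893752 -0.39598405  0.52304825] [-0.40571172  0.76345411 -0.44281575  0.23759218] 0.9959733072916667
{'time': 0.1, 'joints': array([ 1.16329921e+00,  9.17866005e-02,  1.23181367e+00, -5.92867227e-06,
        1.81980726e+00, -5.67159818e-02]), 'dq': array([-0.00135667, -0.00032786, -0.00338747, -0.00065889, -0.00047144,
        0.00085554]), 'tau': array([ 1.64287867e-03, -4.60214782e+01, -4.19220185e+01, -1.38653500e-04,
        1.05420244e-02, -1.39155017e-05]), 'tool_pos': array([0.20609025, 0.56322394, 0.2382349 ]), 'tool_rot': array([-2.05939969e-04,  1.74493371e-01,  9.84657930e-01, -8.83766181e-04]), 'wrist_force': array([ 0.51432981, -0.01165942, -0.30925604]), 'moment': array([-0.01613471, -0.02033512, -0.00044011]), 'grip_force': 0.0, 'width': 0.08543036674326768}
0.008
```

View pics/top0.png

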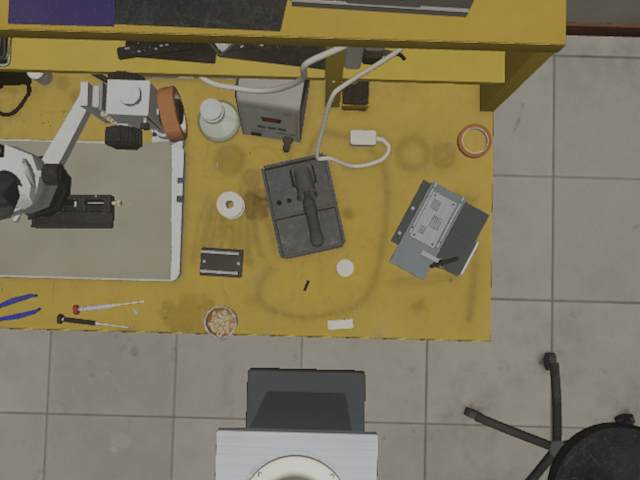

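View pics/scene0.png

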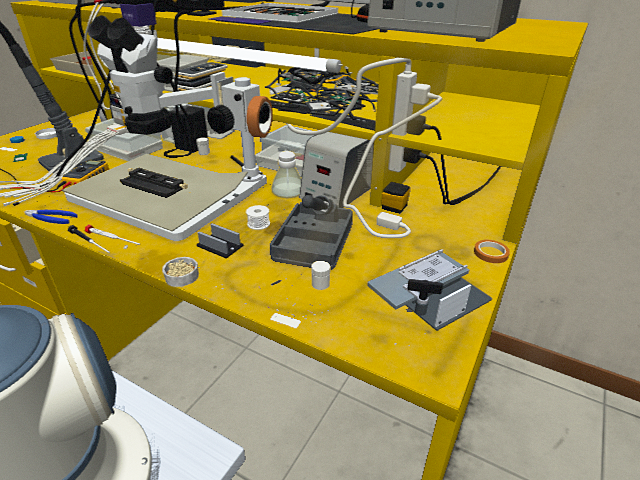

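The top view shows the fixture at about (440,228), with its open front to the lower left (410,258), the wings at (445,262) and the side plate at (468,258). The rest is at (221,262), the jar at (345,268), the spool at (230,205) and the tin at (221,321). I'll zoom in on the fixture and rest.

```bash
cat > h.py <<'E'
import numpy as np,cv2
from scipy.spatial.transform import Rotation as R
def rot(q): return R.from_quat([q[1],q[2],q[3],q[0]]).as_matrix()
def pts(f):
    "world point for every pixel from depth"
    K=f["mtx"];v,u=np.mgrid[0:480,0:640];d=f["depth"]
    p=np.stack([(u-K[0,2])/K[0,0]*d,(v-K[1,2])/K[1,1]*d,d],-1)
    return p@rot(f["attitude"]).T+f["xyz"]
def ray(f,uv,z):
    K=f["mtx"];uv=np.atleast_2d(uv).astype(float)
    d=np.c_[(uv[:,0]-K[0,2])/K[0,0],(uv[:,1]-K[1,2])/K[1,1],np.ones(len(uv))]@rot(f["attitude"]).T
    return f["xyz"]+d*((z-f["xyz"][2])/d[:,2])[:,None]
E
python3 - <<'E'
from h import *
f=dict(np.load("top0.npz"));P=pts(f);im=f["pixels"]
c=np.hstack([cv2.resize(im[170:290,380:500],(480,480),interpolation=2),cv2.resize(im[235:305,190:250],None,fx=5,fy=5,interpolation=2)[:480,:300] if 0 else cv2.resize(im[235:305,190:260],(300,300),interpolation=2).repeat(1,0)[:,:,:] if 0 else cv2.copyMakeBorder(cv2.resize(im[235:305,190:260],(300,300),interpolation=2),0,180,0,0,cv2.BORDER_CONSTANT)])
cv2.imwrite("pics/c0.png",c[:,:,::-1])
print("bench z",np.median(P[280:300,370:385,2]),np.median(P[290:310,250:300,2]))
z=P[...,2]
for v in range(180,285,5): print(v,' '.join(f"{1000*z[v,u]:3.0f}" for u in range(386,494,4)))
for v in range(240,285,4): print(v,' '.join(f"{1000*z[v,u]:3.0f}" for u in range(194,250,3)))
E
```

```text
bench z -0.0009920399953640135 -0.0010655886716859353
180  -5  -2  -1  -4  -1  -4  -1  -6  -3  -4   2  -4   1  -2  -3  -5  -3  -4  -3  -1   0  -8  -4   0   5  -2  -2
185   1  -6  -6  -2  -4 1239  -0  -6  -0   2   6  25  35  33  -3   3   1  -0   5   1  -1  -4  -4  -2  -1  -3  -2
190  -2   6   1   1  -1  -2  -4  -3   2   7   5  29  32  36  33  35  -0  -5  -5  -2  -1  -0  -1  -5  -2  -4  -2
195  -2  -6   4   1   3  -4  -1  -3   2   6  30  38  33  32  28  29  27  29  33  -1   0   1  -2   2  -3  -1  -6
200  -0  -1  -5  -1  -4   1  -2   6   3  21  32  37  36  36  33  34  34  28  34  34  31  -4  -1  -2  -1  -1  -2
205  -3  -4  -5  -4  -3  -3   6   7   5  33  31  33  32  36  33  34  39  31  30  35   7   7  -5  -3  -4  -3  -0
210  -2  -1   2  -2  -2  -5   5   5  28  33  34  32  34  35  32  29  37  31  31   6   1   2   3   7  -4  -2  -5
215   4  -1   2  -0  -1  -1   6  22  36  31  33  32  34  31  35  33  35  37  28   7   5   5   7   7   6  10  -2
220  -0   1  -2  -2   5   6   4  29  31  39  30  38  33  34  33  31  33  28   2   6   5   5   7   8   6   4  -2
225  -0  -7  -1   1   3   5  30  42  
[... 1567 characters left out ...]
  34  28  29  29  28  33  33  33  36  30  31   6   9  -1  -3
256   5  -2  -1   5   3   8   5   3   5   7   6   3   9   2   6   4   1  -2   2
260  -3   1  -1   2   6   7   3   8   5  -1   6   3   5   5   4   4   5   0  -1
264  -0  -3  -1   4   4   5   1  10   5   6   5   2   1   3   5   8   1  -4   2
268   1   0   2   4   9   2   3  12   7   3   5   4   8   3   5   5   4  -1   2
272  -5  -0  30  32  30  35  28  32  28  37  31  35  31  30  35  14  -1   2  -3
276   0   4   0   4  -4  -1  -3   7   4  -0   7   2   0  -1   2   3  -2  -2  -5
280  -4  -2   0  -4  -1   1  -1  -4   1  -6  -0  -6   2  -4  -2  -0  -2   1   1
284  -2  -2  -0   1  -4  -4  -3  -4   1  -6  -2   0  -1  -1  -2   4  -1  -0  -2
```

View pics/c0.png

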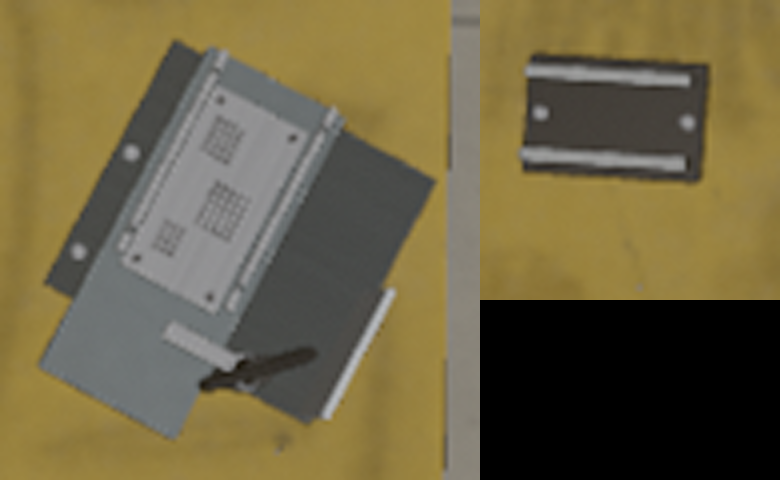

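The crop shows the keeper arm across the bed, with its tip at (165,328) and pivot at about (250,365). The wing bar runs from (200,385) to (315,352). The stencil's corners are at about (215,85), (308,130), (215,312) and (122,257), and the rest's ribs are horizontal. Next I'll compute the poses.

Run:
```python
from h import *
f=dict(np.load("top0.npz"));P=pts(f);z=P[...,2]+.001
def rect(m,n):
    m=cv2.morphologyEx(m.astype(np.uint8),cv2.MORPH_OPEN,np.ones((3,3)) if n!="rest" else np.ones((1,5)))
    k,l,s,c=cv2.connectedComponentsWithStats(m);i=1+s[1:,4].argmax()
    u,v=np.meshgrid(range(640),range(480));sel=l==i
    q=P[sel][:,:2].astype(np.float32)*1000
    # pixels -> rays at plane
    return sel,q
win=np.zeros(z.shape,bool);win[170:290,380:500]=1
sel,q=rect(win&(z>.024)&(z<.046),"fix")
print("bed depth rect",cv2.minAreaRect(q))
# corners by hand at bed top
g=lambda x,y:(380+(x+.5)/4-.5,170+(y+.5)/4-.5)
c=ray(f,[g(40,365),g(175,438)],.032);print("front corners",c.round(4).tolist(),"mid",c.mean(0).round(4))
d=c[0]-c[1];print("yaw",np.degrees(np.arctan2(-d[0],d[1])),np.linalg.norm(d))
c2=ray(f,[g(221,50),g(337,108)],.038);print("rear rails",c2.round(4).tolist(),c2.mean(0))
e=c2.mean(0)-c.mean(0);print("yaw2",np.degrees(np.arctan2(e[1],e[0])),np.hypot(*e[:2]))
s=ray(f,[g(217,83),g(308,131),g(215,313),g(122,258)],.035);print("stencil",s.round(4).tolist(),s.mean(0))
w=ray(f,[g(200,385),g(315,352)],.073);print("wings",w.mean(0),np.linalg.norm(w[0]-w[1]))
h=lambda x,y:(190+(x+.5)*7/30-.5,235+(y+.5)*7/30-.5)
r=ray(f,[h(528-480,71),h(690-480,80),h(684-480,162),h(522-480,153)],.034);print("rest",r.round(4).tolist(),r.mean(0))
e=r[1]-r[0]+r[2]-r[3];print("rest yaw",np.degrees(np.arctan2(e[0],-e[1])))
win=np.zeros(z.shape,bool);win[240:285,190:250]=1
for nm,(a,b) in dict(far=(245,260),near=(266,285)).items():
    m=win&(z>.02)&(z<.046);m[:a]=0;m[b:]=0
    q=P[m][:,:2].astype(np.float32)*1000;print(nm,cv2.minAreaRect(q),q.mean(0),len(q))
for n,uv,zz in(("jar",(345,268),.043),("spool",(230,205),.034),("tin",(221,321),.028)):print(n,ray(f,uv,zz))
print("station max z",z[150:260,260:345].max(),np.percentile(z[150:260,260:345],[90,99]))
```

```text
bed depth rect ((550.7567749023438, -248.84007263183594), (83.7219467163086, 180.32473754882812), 63.31550598144531)
front corners [[0.4905, -0.1718, 0.032], [0.4568, -0.2383, 0.032]] mid [ 0.4737 -0.205   0.032 ]
yaw -26.89976716169331 0.07459235036268387
rear rails [[0.6466, -0.2562, 0.038], [0.6197, -0.3133, 0.038]] [ 0.63311692 -0.28471799  0.038     ]
yaw2 -26.550907919222798 0.1782649896230739
stencil [[0.6307, -0.255, 0.035], [0.6084, -0.3, 0.035], [0.5181, -0.2561, 0.035], [0.5437, -0.2103, 0.035]] [ 0.57521872 -0.25534764  0.035     ]
wings [ 0.49068988 -0.26992253  0.073     ] 0.056541471177680165
rest [[0.4993, 0.1965, 0.034], [0.4973, 0.1228, 0.034], [0.46, 0.1242, 0.034], [0.4621, 0.1978, 0.034]] [0.47966515 0.16031583 0.034     ]
rest yaw -1.6211540177810408
far ((497.8254089355469, 159.28298950195312), (75.23921966552734, 6.015294551849365), 87.91014862060547) [497.71652 159.38329] 128
near ((459.9332580566406, 161.4154052734375), (76.21250915527344, 5.95380973815918), 87.9488296508789) [459.9055  160.77356] 124
jar [[ 0.47416499 -0.08472694  0.043     ]]
spool [[0.59116052 0.14282363 0.034     ]]
tin [[0.36473743 0.15336805 0.028     ]]
station max z 1.2395395041047623 [0.07963698 0.14958347]
```

```bash
cat >> h.py <<'E'
YAW=-26.7; O=np.array([.5532,-.2450])
def down(a):
    "tool pointing down, tool x at world angle a (deg)"
    a=np.radians(a);x=[np.cos(a),np.sin(a),0];y=[np.sin(a),-np.cos(a),0]
    q=R.from_matrix(np.c_[x,y,[0,0,-1]]).as_quat();return np.array([q[3],*q[:3]])
def fx(x,y,z):
    "fixture coordinates (m) -> world, z above bench"
    c,s=np.cos(np.radians(YAW)),np.sin(np.radians(YAW))
    return np.array([O[0]+c*x-s*y,O[1]+s*x+c*y,z])
def st(tag=""):
    from rig import get_state
    s=get_state();print(tag,"t%.1f"%s["time"],"p",s["tool_pos"].round(4),"F",s["wrist_force"].round(1),"M",s["moment"].round(2),"w%.4f g%.1f"%(s["width"],s["grip_force"]),"j6 %.2f"%s["joints"][5]);return s
E
python3 - <<'E'
from rig import *
from h import *
W=np.array([.4906,-.2710]);a=YAW-45
s=st();set_gripper(.034)
move_to([.27,.36,.28],down(130));st()
move_to([*W,.16],down(a));st()
f=grab_frame("wrist");cv2.imwrite("pics/w1.png",f["pixels"][:,:,::-1])
move_straight([*W,.062],feed=.08);st("down")
E
```

```text
t0.1 p [0.2061 0.5632 0.2382] F [ 0.5 -0.  -0.3] M [-0.02 -0.02 -0.  ] w0.0854 g0.0 j6 -0.06
 t1.5 p [0.2699 0.3606 0.2798] F [-0.   0.9  0. ] M [-0.01 -0.05 -0.03] w0.0341 g0.0 j6 0.15
 t3.9 p [ 0.4911 -0.2703  0.1602] F [0.1 0.9 0.4] M [ 0.01  0.03 -0.05] w0.0338 g0.0 j6 2.26
down t5.4 p [ 0.491  -0.2712  0.0628] F [ 0.5  1.4 -0.8] M [-0.01 -0.06  0.04] w0.0339 g0.0 j6 2.26
```

View pics/w1.png

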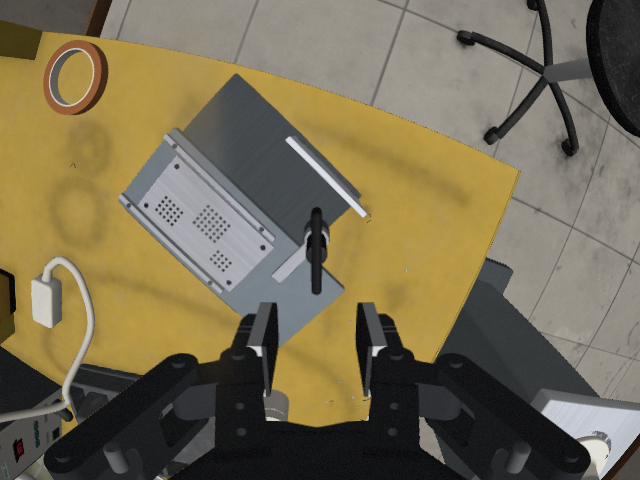

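The wrist view shows the wing bar upright at column 316, centred between the fingers (columns 270–362), so the gripper is aligned. I'll grip and turn.

Run:
```python
from rig import *
from h import *
set_gripper(0,60);s=st("grip")
if s["width"]<.011:
    p=s["tool_pos"]
    for i,d in enumerate(np.linspace(0,94,8)[1:]):
        move_to([.4906,-.2710,.062],down(YAW-45+d));st(f"{d:.0f}")
```

```text
grip t5.7 p [ 0.4916 -0.2709  0.0629] F [3.8 1.1 2.7] M [ 0.23 -0.66  0.03] w0.0111 g58.6 j6 2.26
```

Run:
```python
from rig import *
from h import *
s=st("grip")
for d in np.linspace(0,94,7)[1:]:
    move_to([.4906,-.2710,.062],down(YAW-45+d));s=st(f"{d:.0f}")
    if np.linalg.norm(s["wrist_force"])>35: break
```

```text
grip t5.7 p [ 0.4916 -0.2709  0.0629] F [3.8 1.1 2.7] M [ 0.23 -0.66  0.03] w0.0111 g58.6 j6 2.26
16 t6.1 p [ 0.4912 -0.2711  0.0629] F [3.7 1.9 4. ] M [ 0.16 -0.55  0.15] w0.0115 g58.9 j6 1.99
31 t6.4 p [ 0.491  -0.2714  0.0629] F [2.5 0.3 5.2] M [ 0.04 -0.32  0.09] w0.0113 g58.9 j6 1.71
47 t6.8 p [ 0.4907 -0.2717  0.0629] F [ 1.  -1.   6.1] M [-0.14 -0.25  0.06] w0.0115 g58.9 j6 1.44
63 t7.2 p [ 0.4906 -0.2721  0.0629] F [ 2.1 -1.9  5.1] M [-0.37 -0.2   0.08] w0.0112 g59.0 j6 1.17
78 t7.5 p [ 0.4906 -0.2725  0.0629] F [ 1.6 -4.2  4.3] M [-0.8  -0.19  0.08] w0.0112 g59.0 j6 0.90
94 t7.9 p [ 0.4907 -0.2728  0.0629] F [ 1.5 -6.   4.9] M [-0.96 -0.24  0.08] w0.0114 g58.9 j6 0.62
```

Run:
```python
from rig import *
from h import *
set_gripper(.034);st("rel")
p=get_state()["tool_pos"]
move_straight([p[0],p[1],.13],feed=.15)
set_gripper(0,40);s=st()
q=down(YAW if True else 0)
for a in(YAW,YAW+180): print(a,ik(fx(.092,0,.10),down(a)))
move_to(fx(.02,0,.20),down(YAW));st()
f=grab_frame("wrist");cv2.imwrite("pics/w2.png",f["pixels"][:,:,::-1])
```

```text
rel t8.2 p [ 0.49   -0.2705  0.0611] F [-0.5  0.5 -0.2] M [ 0.03  0.03 -0.03] w0.0340 g0.0 j6 0.62
 t9.3 p [ 0.4899 -0.2704  0.1295] F [0.1 0.4 0. ] M [ 0.04  0.02 -0.02] w-0.0005 g0.0 j6 0.62
-26.7 [-4.72197569e-01  3.67515802e-01  1.15924258e+00 -4.44089210e-16
  1.61483427e+00  1.56460167e+00]
153.3 [-4.72197569e-01  3.67515802e-01  1.15924258e+00 -4.44089210e-16
  1.61483427e+00 -1.57699099e+00]
 t10.2 p [ 0.5708 -0.254   0.1995] F [-0.7  0.3 -0.1] M [-0.01  0.01 -0.04] w0.0000 g0.0 j6 1.56
```

View pics/w2.png

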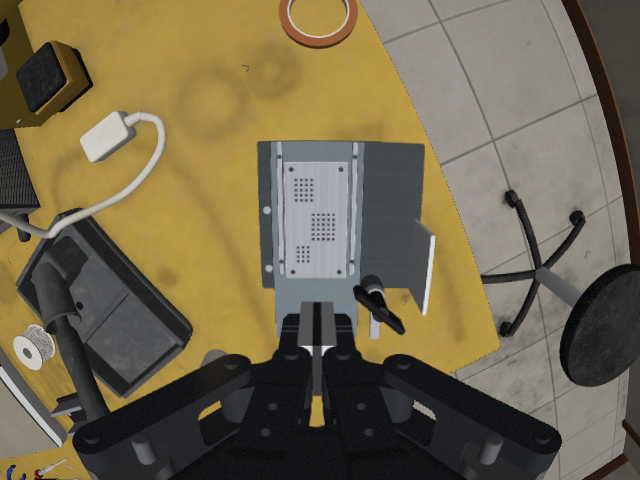

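The keeper arm at (375,323) now points to the front, beside the bed, and the stencil lies free. Next I'll push it from behind with the closed fingertips.

Run:
```python
from rig import *
from h import *
q=down(YAW)
move_to(fx(.093,0,.10),q)
move_straight(fx(.093,0,.0455),feed=.08);s=st("near");f0=s["wrist_force"][2]
z=.0455
while z>.0388:
    z-=.0006;move_straight(fx(.093,0,z),feed=.02);s=get_state()
    if abs(s["wrist_force"][2]-f0)>3: break
st(f"touch {z:.4f}")
```

```text
near t11.6 p [ 0.6365 -0.2869  0.0459] F [ 0.4 -0.4  0.3] M [ 0.04  0.01 -0.  ] w0.0002 g0.0 j6 1.56
touch 0.0395 t14.1 p [ 0.6363 -0.2868  0.0401] F [-1.7  0.8  4.3] M [ 0.16  0.28 -0.03] w-0.0000 g1.9 j6 1.56
```

Run:
```python
from rig import *
from h import *
move_straight(fx(.093,0,.0405),feed=.02)
move_straight(fx(.04,0,.0405),feed=.05);st()
move_straight(fx(-.011,0,.0405),feed=.04);st("pushed")
move_straight(fx(-.005,0,.0405),feed=.04)
move_straight(fx(.02,0,.14),feed=.15);st()
move_to(fx(-.02,-.0,.26),down(YAW))
f=grab_frame("wrist");np.savez("w3.npz",**f);cv2.imwrite("pics/w3.png",f["pixels"][:,:,::-1])
f=grab_frame("top");np.savez("t3.npz",**f)
c=np.hstack([f["pixels"][160:300,370:510]]);cv2.imwrite("pics/t3.png",cv2.resize(c,(560,560),interpolation=2)[:,:,::-1])
st();print(f["xyz"])
```

```text
t15.6 p [ 0.589  -0.263   0.0404] F [0.6 0.7 0.4] M [-0.01  0.    0.03] w0.0001 g0.0 j6 1.56
pushed t17.0 p [ 0.5435 -0.2401  0.0405] F [ 0.  -0.9  1.1] M [ 0.04 -0.03 -0.01] w-0.0001 g0.1 j6 1.56
 t18.1 p [ 0.5706 -0.2537  0.1388] F [ 0.6 -0.1 -0.1] M [-0.02 -0.03  0.03] w-0.0000 g0.0 j6 1.56
 t18.8 p [ 0.5349 -0.2358  0.2576] F [ 0.3 -0.2 -0.2] M [-0.05 -0.02 -0.02] w0.0002 g0.0 j6 1.56
[ 0.46172631 -0.04321788  1.2385395 ]
```

View pics/w3.png

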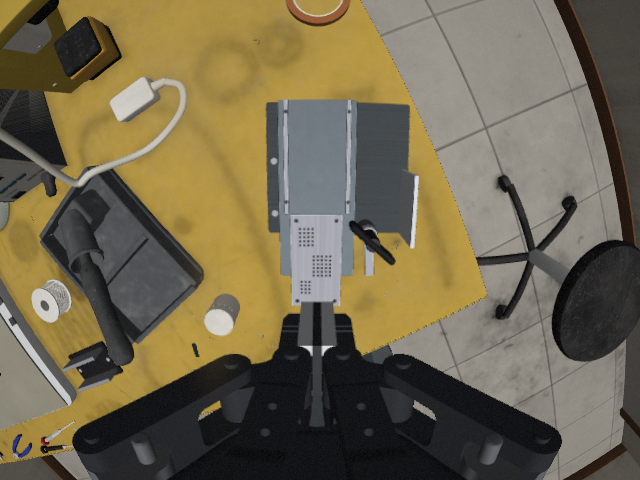

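View pics/t3.png

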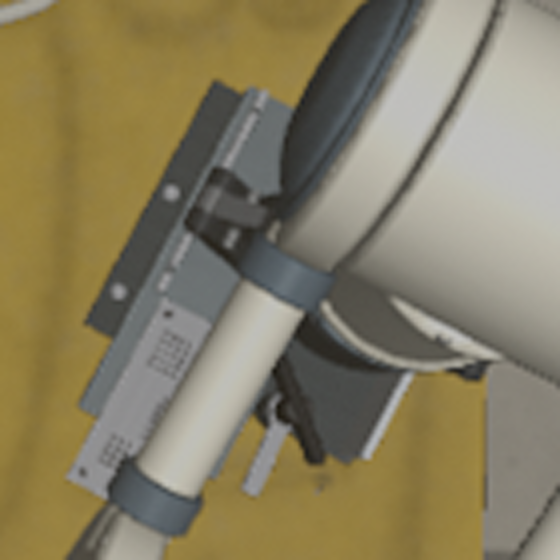

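The wrist view shows the stencil square, with its tip at row 304 against the bed front at row 275, so it sticks out about 32 mm. The keeper is clear. Next I'll pinch the overhang by its long edges with the tool pointing down.

Run:
```python
from rig import *
from h import *
q=down(YAW)
set_gripper(.066)
move_to(fx(-.1045,0,.13),q);st()
move_straight(fx(-.1045,0,.024),feed=.08);st("down")
set_gripper(.04,50);s=st("grip")
f=grab_frame("wrist");cv2.imwrite("pics/w4.png",f["pixels"][:,:,::-1])
```

```text
t20.1 p [ 0.4606 -0.1984  0.1315] F [0.8 0.8 1. ] M [ 0.04  0.04 -0.03] w0.0660 g0.0 j6 1.56
down t21.6 p [ 0.4603 -0.1983  0.0247] F [-0.8  0.   0.5] M [-0.01  0.03 -0.  ] w0.0664 g0.0 j6 1.56
grip t21.9 p [ 0.4602 -0.1982  0.0249] F [-1.1  0.4  4.8] M [ 0.08  0.09 -0.01] w0.0503 g51.1 j6 1.56
```

View pics/w4.png

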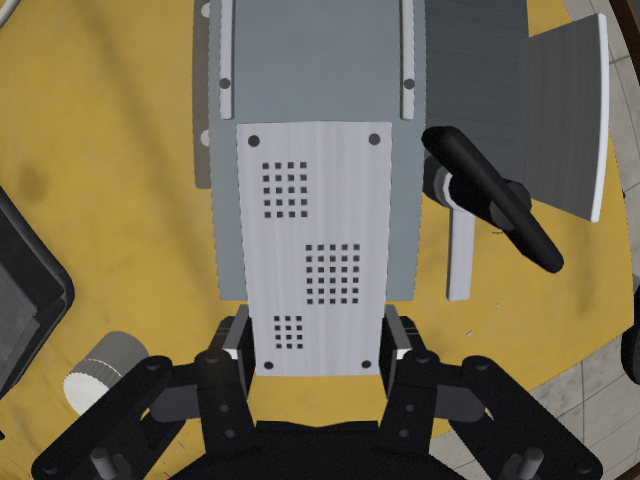

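The stencil is held between the pads, with the fingers at columns 240 and 400. Its end edge is at row 376 and its rear edge at row 123. I'll lift it and measure how it sits in the hand.

```bash
cat >> h.py <<'E'
def fray(f,uv,z):
    "fisheye pixel -> world point on plane z"
    K=f["mtx"];uv=np.atleast_2d(uv).astype(float)
    m=(uv-[K[0,2],K[1,2]])/[K[0,0],K[1,1]];r=np.hypot(*m.T)
    d=np.c_[m*(np.sin(r)/r)[:,None],np.cos(r)]@rot(f["attitude"]).T
    return f["xyz"]+d*((z-f["xyz"][2])/d[:,2])[:,None]
E
python3 - <<'E'
from rig import *
from h import *
p=get_state()["tool_pos"]
move_straight([p[0],p[1],.064],feed=.04);st()
move_straight([p[0],p[1],.22],feed=.12);s=st()
f=grab_frame("wrist");np.savez("w5.npz",**f);cv2.imwrite("pics/w5.png",f["pixels"][:,:,::-1])
# bright stencil mask, points of its outline
P=f["depth"];print("depth at rear/mid/front rows",[np.median(P[r,300:330]).round(4) for r in(150,230,300,355)])
E
```

```text
t23.1 p [ 0.46   -0.1981  0.0636] F [-0.3  1.  -1. ] M [ 0.04  0.02 -0.02] w0.0496 g51.9 j6 1.56
 t24.5 p [ 0.4599 -0.1981  0.2189] F [ 0.4  0.2 -2.1] M [0.02 0.05 0.  ] w0.0496 g51.9 j6 1.56
depth at rear/mid/front rows [np.float32(0.1211), np.float32(0.1294), np.float32(0.1373), np.float32(0.1447)]
```

View pics/w5.png

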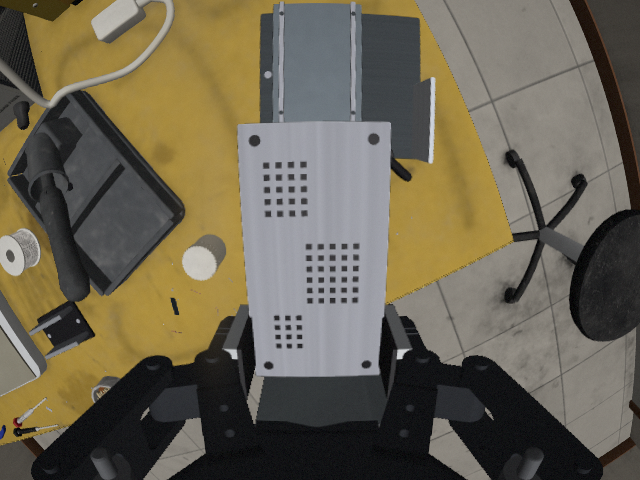

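The stencil's image position hasn't changed (rows 123–376), so it hasn't slipped. Next I'll compute its pose in the tool frame and carry it over.

Run:
```python
from rig import *
from h import *
f=dict(np.load("w5.npz"));s=get_state();T=rot(s["tool_rot"]);t=s["tool_pos"]
c=fray(f,[(238,124),(391.5,123),(384.5,376),(256,376)],t[2]+.0101)
L=(c-t)@T;print((L*1000).round(1));print("centre",(L.mean(0)*1000).round(1),"len",np.linalg.norm(c[0]-c[3]),np.linalg.norm(c[1]-c[2]))
# plane tilt from depth
v,u=np.mgrid[140:370:6,262:380:6];z=f["depth"][v,u].ravel()
K=f["mtx"];m=(np.c_[u.ravel(),v.ravel()]-[K[0,2],K[1,2]])/K[0,0];r=np.hypot(*m.T);r[r==0]=1e-9
d=np.c_[m*(np.tan(r)/r)[:,None],np.ones(len(r))]*z[:,None]
W=((d@rot(f["attitude"]).T+f["xyz"])-t)@T
A=np.c_[W[:,:2],np.ones(len(W))];k=np.linalg.lstsq(A,W[:,2],rcond=None)[0];print("plane slope",k)
C=np.array([.4788,.1602]);
print(ik([*(C+[-.0325,0]),.22],down(-1.9)))
```

```text
[[ 82.9 -25.6 -10.3]
 [ 83.2  26.  -10.3]
 [-17.7  29.6 -10.1]
 [-17.6 -24.7 -10.1]]
centre [ 32.7   1.3 -10.2] len 0.100536420160412 0.10102499995166919
plane slope [-0.02014221  0.00322981 -0.01038651]
[ 2.72862815e-01 -2.51774781e-01  1.58961931e+00 -4.44089210e-16
  1.80374813e+00  1.87682040e+00]
```

Run:
```python
from rig import *
from h import *
C=np.array([.4793,.1603]);a=-1.9;r=np.radians(a)
T=C-.0327*np.array([np.cos(r),np.sin(r)])-.0005*np.array([np.sin(r),-np.cos(r)])
move_straight([*T,.22],down(a),feed=.15);st()
move_straight([*T,.045],feed=.12);st()
move_straight([*T,.0295],feed=.03);s=st();f0=s["wrist_force"][2];z=.0295
while z>.0245:
    z-=.0006;move_straight([*T,z],feed=.02);s=get_state()
    if s["wrist_force"][2]-f0>2.5: break
st(f"touch {z:.4f}")
f=grab_frame("wrist");np.savez("w6.npz",**f);cv2.imwrite("pics/w6.png",f["pixels"][:,:,::-1])
```

```text
t27.1 p [0.4467 0.1615 0.22  ] F [-0.9  0.4 -1.6] M [ 0.01 -0.    0.04] w0.0499 g51.9 j6 1.88
 t28.8 p [0.4472 0.162  0.046 ] F [ 0.2  0.3 -1.6] M [ 0.02  0.02 -0.02] w0.0504 g51.9 j6 1.88
 t29.4 p [0.4466 0.1619 0.0294] F [-0.1 -0.3 -2.2] M [ 0.02  0.06 -0.04] w0.0500 g51.9 j6 1.88
touch 0.0265 t30.7 p [0.4468 0.1619 0.027 ] F [-2.3 -0.7  3.3] M [-0.09  0.25  0.  ] w0.0500 g52.2 j6 1.88
```

View pics/w6.png

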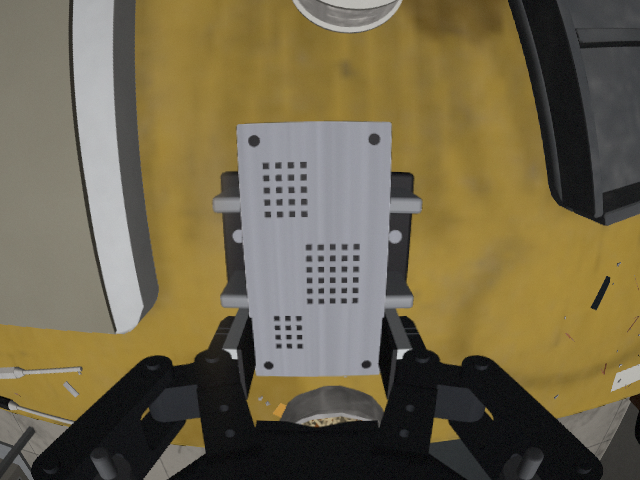

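The wrist view shows the stencil across both ribs. The far rib runs from column 213 to 422 at row 204, and the near rib from 221 to 413 at row 298. I'll compare the centres numerically.

Run:
```python
from h import *
f=dict(np.load("w6.npz"));g=f["pixels"].mean(2)
for u in(220,228,408,416): print(u,g[188:216,u].astype(int))
for u in(232,405): print(u,g[270:312,u].astype(int))
print(g[203,205:245].astype(int),g[203,385:430].astype(int));print(g[297,215:250].astype(int),g[297,380:420].astype(int))
```

```text
220 [ 99  98 102 103 100  86  74  71  75  93 113 123 133 145 144 143 145 143
 143 142 142 140 131 120 102 104 107 108]
228 [ 62  63  59  63  64  62  64  63  66  90 115 127 136 149 147 145 145 146
 144 144 143 143 132 117  86  67  56  60]
408 [ 56  52  53  50  49  51  50  51  50  67  96 119 132 141 150 153 152 150
 152 151 149 149 147 130 122  71  48  53]
416 [102 102 102 104 103 103  97  72  49  63  89 116 125 141 147 149 151 152
 151 150 150 150 150 134 123 103  93 105]
232 [ 51  48  50  50  51  55  56  57  56  60  56  56  56  56  56  56  55  57
  60  57  55  56  57  61  75  99 116 130 143 146 145 143 141 140 138 136
 127 111 119 121 121 123]
405 [ 33  34  33  35  35  36  31  29  34  31  40  48  50  52  51  50  51  49
  53  53  52  50  50  54  58  88 111 126 144 155 155 152 148 146 142 141
 135 119 116 120 121 121]
[113 113 114 115 116 117 108 103 117 133 144 142 142 143 144 143 143 145
 144 149 144 146 145 145 147 145 147 146 146 147 148 149 149 147 144 144
 152 151 149 151] [154 155 155 158 173 126 143 150 150 152 150 152 150 149 149 151 150 151
 149 150 149 151 150 153 149 149 150 149 149 150 153 149 152 152 145 135
 117 103 105 106 105 105 103 103 104]
[119 120 121 122 122 112 115 128 132 131 129 131 131 129 129 131 128 130
 131 131 129 128 128 126 127 129 127 127 125 128 127 113 121 151 155] [157 155 158 158 167 153 123 123 123 125 123 124 124 125 126 125 125 126
 125 126 127 125 127 126 128 126 127 127 126 126 128 127 119 102 113 112
 115 116 117 116]
```

Run:
```python
from h import *
f=dict(np.load("w6.npz"))
rb=fray(f,[(213.3,204.5),(421,205.3),(221,301),(412.5,301.3)],.034)
sc=fray(f,[(238,124),(391.5,123),(384.5,376),(256,376)],.037)
print(rb.round(4)[:,:2].tolist(),"rest",rb.mean(0)[:2].round(4));print("stencil",sc.mean(0)[:2].round(4),np.linalg.norm(rb[0]-rb[1]),np.linalg.norm(rb[2]-rb[3]))
print("rib gap",np.linalg.norm((rb[0]+rb[1]-rb[2]-rb[3])/2))
d=rb[0]-rb[1]+rb[2]-rb[3];print("rest yaw",np.degrees(np.arctan2(-d[0],d[1])))
e=sc[0]-sc[3]+sc[1]-sc[2];print("st yaw len-dir",np.degrees(np.arctan2(e[1],e[0])))
e=sc[0]-sc[1]+sc[3]-sc[2];print("st yaw width-dir",np.degrees(np.arctan2(-e[0],e[1])))
# stencil side edges vs rib ends at rib rows
for v,a,b in((203,(213.3,421),(243,390)),(297,(221,412.5),(248.5,384.5))):
    r=fray(f,[(a[0],v),(a[1],v)],.034);s=fray(f,[(b[0],v),(b[1],v)],.037)
    print(v,"y margins",(1000*(r[0]-s[0])[1]).round(1),(1000*(s[1]-r[1])[1]).round(1))
```

```text
[[0.5021, 0.1964], [0.4994, 0.1214], [0.4638, 0.1979], [0.4612, 0.1226]] rest [0.4816 0.1596]
stencil [0.479  0.1593] 0.07507863015464826 0.07529523099078504
rib gap 0.03828474370922463
rest yaw -2.0281938968209423
st yaw len-dir -0.6140704161820341
st yaw width-dir -1.7968102025000394
203 y margins 11.7 12.1
297 y margins 11.7 11.8
```

In width and yaw the stencil is centred and square. Along x it sits about 2.5 mm short, so I'll shift it, set it down and release.

Run:
```python
from rig import *
from h import *
C=np.array([.4793+.0024,.1606]);a=-1.9;r=np.radians(a)
T=C-.0327*np.array([np.cos(r),np.sin(r)])-.0005*np.array([np.sin(r),-np.cos(r)])
p=get_state()["tool_pos"]
move_straight([p[0],p[1],.030],feed=.03)
move_straight([*T,.030],down(a),feed=.02)
move_straight([*T,.0266],feed=.02);st("down")
set_gripper(.060);st("rel")
move_straight([*T,.12],feed=.08);st()
f=grab_frame("wrist");np.savez("w7.npz",**f);cv2.imwrite("pics/w7.png",f["pixels"][:,:,::-1])
move_to([.40,-.05,.30],down(a-20));st()
f=grab_frame("top");np.savez("t7.npz",**f)
g=cv2.resize(f["pixels"][225:345,170:290],(480,480),interpolation=2)
w=cv2.resize(cv2.imread("pics/w7.png")[:, 140:500],(300,400))
cv2.imwrite("pics/f.png",np.hstack([g[:,:,::-1],cv2.copyMakeBorder(w,0,80,0,0,cv2.BORDER_CONSTANT)]))
```

```text
down t31.6 p [0.4486 0.1622 0.027 ] F [-4.4 -1.6  4.6] M [-0.11  0.92 -0.19] w0.0501 g54.8 j6 1.88
rel t31.8 p [0.4486 0.1627 0.0263] F [-3.5  2.7 -1.1] M [ 0.49  0.73 -0.05] w0.0603 g2.2 j6 1.88
 t33.1 p [0.4487 0.1621 0.1192] F [ 0.2  0.2 -0.5] M [ 0.01 -0.02 -0.01] w0.0600 g0.0 j6 1.88
 t34.3 p [ 0.4001 -0.0495  0.2988] F [-0.1  0.2  0.2] M [ 0.01  0.01 -0.03] w0.0602 g0.0 j6 1.74
```

View pics/f.png

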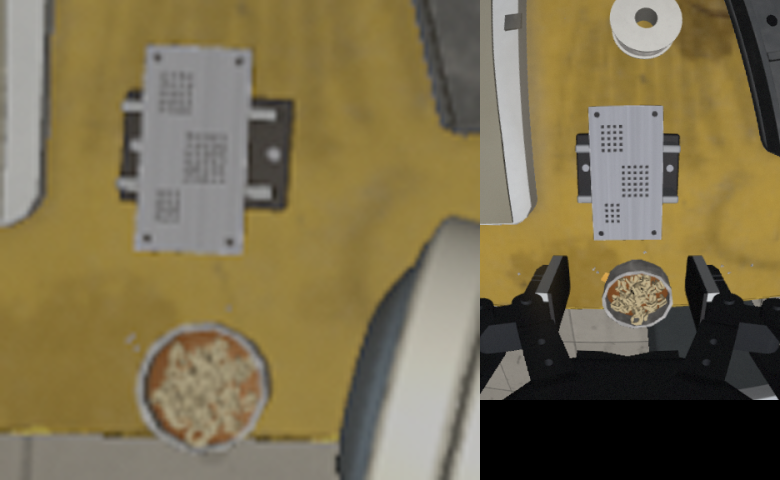

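The view shows the stencil flat across both ribs, though perhaps 2 mm to the left. The visible rib margins in the top crop are about 20 px on the left and 28 px on the right. I'll measure that.

Run:
```python
from h import *
f=dict(np.load("w7.npz"));g=f["pixels"].mean(2);im=f["pixels"]
sat=im.max(2).astype(int)-im.min(2)
m=((g>140)&(sat<40)).astype(np.uint8);m[:110]=0;m[300:]=0;m[:,:240]=0;m[:,400:]=0
m=cv2.morphologyEx(m,cv2.MORPH_CLOSE,np.ones((7,7)));m=cv2.morphologyEx(m,cv2.MORPH_OPEN,np.ones((17,17)))
c=max(cv2.findContours(m,0,1)[0],key=len)[:,0]
print("px",c.min(0),c.max(0))
q=(fray(f,c,.037)[:,:2]*1000).astype(np.float32);print("stencil",cv2.minAreaRect(q))
x0,x1=c.min(0)[0],c.max(0)[0]
for v in range(174,246,4): print(v,g[v,248:276].astype(int),g[v,352:386].astype(int))
```

```text
px [271 126] [359 287]
stencil ((481.41986083984375, 160.37051391601562), (52.14317321777344, 100.22826385498047), 88.48111724853516)
174 [114 116 113 113 114 111 101  90 109 109 109 113 110 111 114 114 114 114
 115 117 117 115 101 123 157 156 158 161] [158 160 161 158 160 160 160 131 113 109 107 108 106 105 103 103 100  99
  99  99  97  94  95  94  91  89  86  93 104 107 108 107 108 109]
178 [116 114 115 111 113 101  99 129 161 160 162 161 162 161 162 163 162 161
 163 162 162 162 162 161 159 154 157 159] [156 161 159 161 160 162 162 144 149 163 162 163 162 164 163 161 161 160
 162 160 161 161 164 161 159 160 158 144 126 113 108 111 109 107]
182 [116 114 113 109 109 109 118 119 114 126 128 124 124 124 124 125 124 124
 124 123 122 123 123 149 165 158 156 158] [158 161 159 159 161 162 163 134 118 127 129 130 132 132 132 132 133 135
 135 136 136 137 139 139 139 141 138 129 111 113 111 110 108 109]
186 [110 110 111 108 108 105 105  90  40  42  55  52  53  55  55  53  56  54
  54  52  52  55  53 102 142 158 157 160] [158 157 160 161 160 161 163 121  52  60  59  58  61  60  57  59  62  57

[... 2977 characters left out ...]
 74
  72  71  70  72  72  73  74  94 141 160] [161 161 161 165 163 165 143  66  63  59  59  61  60  60  59  63  59  57
  62  59  59  61  60  60  66 105 124 121 122 123 123 126 127 127]
238 [124 125 124 126 127 127 125 126 108 131 153 164 162 162 162 163 164 162
 161 163 163 163 163 161 164 134 146 162] [162 162 162 160 163 167 154 131 166 166 165 164 165 165 165 165 165 166
 165 166 166 166 165 165 156 133 128 124 127 125 124 124 124 123]
242 [124 126 126 127 127 126 125 126 113 118 138 151 151 152 139 140 138 141
 141 140 140 141 139 142 142 116 140 162] [160 161 163 163 163 168 154 119 149 146 148 146 148 149 147 147 150 150
 150 148 148 149 149 146 138 122 125 125 124 124 121 121 118 119]
```

Run:
```python
from h import *
f=dict(np.load("w7.npz"));g=f["pixels"].mean(2)
for u in(262,372): print(u,g[170:190,u].astype(int),g[228:250,u].astype(int))
rb=fray(f,[(254.8,178.2),(379.8,178.7),(256.8,239.4),(377,239.6)],.034)
print(rb[:,:2].round(4).tolist(),"rest",rb.mean(0)[:2]*1000,np.linalg.norm(rb[0]-rb[1]))
d=rb[0]-rb[1]+rb[2]-rb[3];print("yaw",np.degrees(np.arctan2(-d[0],d[1])))
f=dict(np.load("t7.npz"))
G=lambda x,y:(170+(x+.5)/4-.5,225+(y+.5)/4-.5)
print("top stencil",ray(f,[G(147,46),G(252,51),G(242,254),G(134,250)],.037).mean(0)*1000)
```

```text
262 [ 53  54  52  77 114 145 161 163 162 162 160 149 124  86  53  52  55  56
  54  53] [ 53  53  53  53  53  55  74 105 139 166 162 160 157 154 139 123 123 123
 126 125 124 125]
372 [ 54  51  53  57  97 135 152 160 161 163 165 161 136  86  54  61  61  61
  57  61] [ 49  52  54  52  55  52  59  90 132 160 166 161 161 161 148 130 119 127
 125 128 129 127]
[[0.502, 0.1964], [0.4993, 0.1214], [0.4637, 0.1979], [0.4611, 0.1228]] rest [481.50062115 159.61291992] 0.07507644643380039
yaw -2.036532698651782
top stencil [478.90565112 161.63041561  37.        ]
```

Off-centre is about 1 mm at most and off-square about 0.5°, so it's ready to hand in.

```bash
python3 -c "
from rig import *
print(sign_off())"
```

```text
the job is handed in; nothing more can be done
None
```

The job is handed in: the keeper is swung clear, and the stencil lies flat across both ribs of the rest, about 1 mm off centre and 0.5° off square, released at about 34 s on the robot clock.

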